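# Open the counterweighted mould press and set the mould out

## Robot

A 6-joint arm with a two-finger parallel gripper is mounted at the origin on the work surface. World frame = base frame: x ahead of the robot, y to its left, z up, the work surface at z = 0. Lengths are in m, angles in rad, forces in N, time in s.
With the tool pointing down it reaches from about 0.35 to 0.725 m from the base axis. Payload 6 kg.
Tool frame: the origin (TCP) lies between the finger pads; the fingertips stand 8 mm ahead of it and the grasp point (between the pads) lies 11 mm behind it (ctrl.tips_ahead is the distance from the TCP to the fingertips, in m); z points along the fingers, y is the line along which they close (so a half turn about z gives the same grasp; the last joint's range is limited). The gripper opens to 85 mm and grips with 20 to 120 N. Pads are 22 mm wide; open, the fingers measure 114 mm over their backs; the gripper's body (76 mm by 85 mm) begins 54 mm behind the grasp point. The pads swing forward as they close: fully open they stand 13 mm farther back than shut.
Start: joints at [-0.811, 0.04, 0.085, 0, -1.615, -0.334], TCP at [0.248, -0.546, 0.239] pointing down, gripper open.
Joint ranges: [-2.56, 2.56], [-1.29, 2.01], [-1.08, 1.49], [-3.29, 1.98], [-2.81, -0.18], [-2.99, 2.99]. Speed limits (rad/s): [2.57, 2.57, 3.01, 3.14, 3.14, 3.14].

## Interface

Orientations are given as a unit quaternion [x, y, z, w].
In Python, from bench import ctrl gives the robot as it stands.
- The arm moves only by the tool drive_tool, never from a script. Its argument "rows" is a list of rows, each a list of 7 numbers: the turn, a rotation vector about the tool's x, y, z in degrees, then the shift along the tool's x, y, z in cm, then the opening, from 0 (shut) to 1 (fully open). A call has exactly 5 rows; each row is the pose to reach, as a shift and turn from the pose commanded when the call began, along the tool's axes at that moment; what a row does not reach only later rows make up. A row lasts 1/12 s, in which the tool goes at most 41.7 mm and 7.16 degrees, less where a joint would pass 70% of its speed; a pose out of reach is approached as far as the arm can. A call with a gripper value outside its range is refused whole. The fingers move at their own pace and stop on an object; "force" is the grip in N (left out, the last holds). Time passes only in rows, so rows that repeat a pose let the fingers close, or fill a call up. It gives the time, the measured TCP pose, the force, the opening and the grip force at its end, in the units of the state.
- ctrl.sense(): the state, without advancing time (a new reading comes with each control period).
- ctrl.camera(name): name is "side" or "top"; returns the picture (384x512x3 uint8, red, green, blue); there is no depth.
- ctrl.get_calibration(name): a dict with "K" (3x3 intrinsics, pixels), "R" (3x3) and "t" (3): a world point X has camera coordinates R X + t. Camera axes: x right, y down, z forward; pixel columns grow to the right and rows downward; lengths in m; the calibration is good to about 2 mm. A picture is of the moment at which its call begins. get_calibration takes no time and is no camera call.
- ctrl.finish_job(): hands the job in; it is judged then, once.
The state is a dict: "time": time; "q": joint angles; "joint_vel": joint speeds; "joint_efforts": joint torques, N m; "ee_pos": TCP position; "tool_rot": TCP orientation; "force": force on the tool from outside, world axes, zero at the start; "moment": the same for the moment, N m; "width": opening from 0.0 (shut) to 1.0 (fully open); "grasp_force": force on a finger pad.
Only numpy, scipy, OpenCV 4.12 (cv2) and the standard library are available. Lean on these libraries where they do the work, as an engineer would, in place of code of your own. Each camera call takes 0.05 s, during which the arm holds its last target. There are 200 camera calls.

## Task

Lift the arm of the bench press by its wooden paddle, past its balance point, until it goes over and rests fully open by itself. Then take the plaster mould off the press bed and set it down flat, dish side up, on the clear end of the plywood ware board, without dropping it. Let go of everything and leave the cup and the tools where they are.

Things in the scene. Friction and masses are not known exactly. Their poses are not given: they have to be found in the camera images.
- press_arm (a joint): Press arm's hinge, rad: 0 = shut (arm level over the mould), grows as the paddle rises, stop at 1.75 (fully open, leaning back past upright). Gravity shuts it below about 0.68 rad and opens it above (the balance point): a round steel counterweight sits by the pivot. Lightly damped; lifting at the paddle takes about 2 N.
- pivot (a point): Fixed point on the hinge axis, between the press's two cheeks, 110 mm above the table. Axes are the press's: x from the paddle end to the pivot end (away from the robot), y along the hinge, z up. The arm runs 190 mm from here to -x; opening turns it by the joint value about +y: its free end goes up and over towards +x.
- handle (a point): Grip point in the arm's paddle, a wooden plate 70 wide (y) x 70 long x 12 mm thick. With the arm shut the paddle rises leaning 25 degrees from vertical to press -x (to the robot), so pinching its faces needs a tool tilted 25 degrees; it turns with the arm. Point: mid-width, 45 mm up from its foot, 25 mm below its free edge; shut, 199 mm to -x of the pivot and 45 mm above it. Axes: the arm's.
- press: Grey bench press, fixed. Base plate 240 (x) x 110 (y) x 20 mm; origin under the base plate's centre; the top of the base plate is the bed, 20 mm above the table. The pivot is at x = +85, z = 110 mm. Shut, the arm's aluminium pressing plate (90 x 44 mm) hangs 3 mm over the mould.
- mould: Plaster block, 110 (x) x 52 (y) x 40 mm high, 0.26 kg or so, with a shallow dish 10 mm deep in its top. Origin at the centre of its underside; z up. It starts on the press bed about 30 mm to -x of the base's centre, its length roughly along the press's x.
- ware_board: Plywood ware board, fixed, 280 (x) x 160 (y) x 18 mm; origin under its centre, x along its length away from the robot. A cup stands on its far (+x) end. It may be to the left or the right of the press; a tool tray stands on the other side.
- clear_end (a point): Centre of the clear end of the ware board, on its top face, 45 mm to -x of the board's centre; the clear area is about 190 x 160 mm.
- bisque_cup: Terracotta cup, 72 mm wide, 75 mm high, loose on the far end of the ware board (95 mm to +x of its centre). Leave it.
- tool_tray: Wooden tray 280 x 160 x 45 mm with wooden tools in it, fixed, on the other side of the press; origin under its centre.
- spatula: Spatula 160 mm long lying on the table in front of the press. Leave it.
- brush: Brush 160 mm long lying on the table in front of the press. Leave it.
Things that resemble listed ones, but are neither listed nor needed, are in the scene too. What is shaped like the mould but blue or purple is not meant.

How it is judged:
By the outcome, as a careful person would: the job done as asked, in the order asked, and still so for the second after the job is handed in, with the robot touching nothing.
It also fails if it takes over 53 s, if anything falls off the work surface, if the arm or the gripper's body presses on something with over 40 N, if the wrist force passes 120 N, or if a joint passes its speed limit or range.

## Working session

There is one attempt and no reset: what is moved stays moved. The work goes in short steps, Python scripts to look and compute and a tool call to move; the robot and the scene stay as the last step left them, time stands still between calls to the robot, and variables do not carry over. Pictures are saved under pics/ and viewed, at most 10 in all, crops included, and the job is handed in when it is done.

Besides the shell and the picture viewer there is one more tool, called after "Call:" in YAML: its name, and indented under it one key for each argument. drive_tool: Moves the arm, as the interface text tells. Its arguments: {"type":"object","properties":{"rows":{"type":"array"},"force":{"type":"number"}},"required":["rows"]}

```bash
mkdir -p pics; ls
python3 - <<'E'
from bench import ctrl
import cv2
for n in("top","side"):
    cv2.imwrite(f"pics/{n}0.png",ctrl.camera(n)[:,:,::-1]); c=ctrl.get_calibration(n); print(n,c)
print(ctrl.sense())
E
```

```text
pics
top {'K': array([[499.32021687,   0.        , 249.45569587],
       [  0.        , 499.32021687, 196.33427589],
       [  0.        ,   0.        ,   1.        ]]), 'R': array([[-0.012944  , -0.99985614, -0.01096102],
       [-0.98383474,  0.01469314, -0.17847498],
       [ 0.17861036,  0.00847365, -0.9838834 ]]), 't': array([0.02980547, 0.54546627, 1.44257503])}
side {'K': array([[417.73804485,   0.        , 253.77281893],
       [  0.        , 417.73804485, 193.29258196],
       [  0.        ,   0.        ,   1.        ]]), 'R': array([[-0.97119555, -0.2382701 ,  0.00256061],
       [-0.14583124,  0.58584501, -0.79719438],
       [ 0.18844746, -0.77460505, -0.60371729]]), 't': array([0.50547196, 0.17625432, 1.16033815])}
{'time': 0.1, 'q': array([-8.11277554e-01,  4.07670103e-02,  8.39061881e-02, -3.62067368e-04,
       -1.61548110e+00, -3.33749052e-01]), 'joint_vel': array([ 2.09933089e-05, -5.55661676e-04,  4.76626695e-03,  8.12132524e-04,
        2.32425847e-03, -2.06930208e-03]), 'joint_efforts': array([-4.94917593e-03, -3.69347870e+01,  3.48282087e+01,  6.95169702e+00,
       -4.52250650e-03,  2.31243462e-05]), 'ee_pos': array([ 0.24778319, -0.54614687,  0.23837665]), 'tool_rot': array([-2.11288212e-01,  9.77423481e-01,  7.54197853e-04, -2.47207131e-04]), 'force': array([ 0.07197459, -0.14701682,  0.02581778]), 'moment': array([ 0.02430374, -0.03130032,  0.01427815]), 'grasp_force': 0.0, 'width': 1.00090722608664}
```

View pics/top0.png

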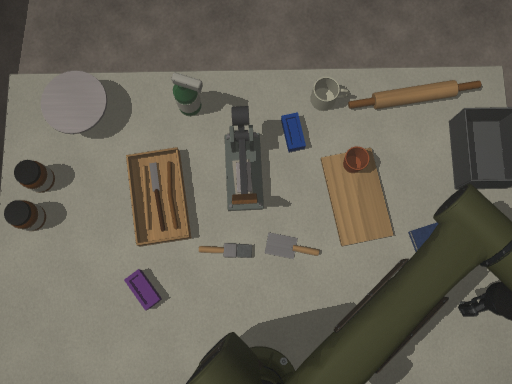

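View pics/side0.png

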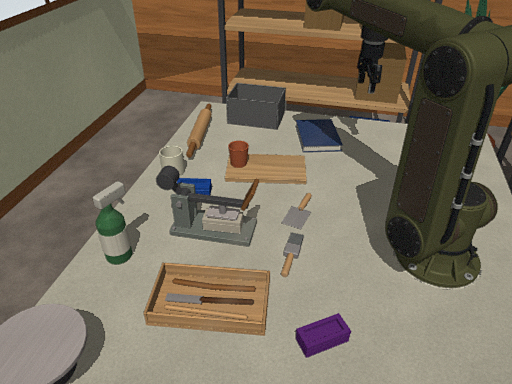

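The top view shows the press base at about (244,172), paddle near (244,198), board centred about (357,197) on the robot's right, and the cup at (357,159). The side view shows the press shut with its paddle at (250,195). I'll enlarge the crops to read corners.

Run:
```python
import cv2
t=cv2.imread("pics/top0.png");s=cv2.imread("pics/side0.png")
cv2.imwrite("pics/tc.png",cv2.resize(t[90:260,210:410],None,fx=4,fy=3.5,interpolation=3)[:600])
cv2.imwrite("pics/sc.png",cv2.resize(s[140:260,150:320],None,fx=4.5,fy=4.5,interpolation=3))
```

```text
(no output)
```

View pics/tc.png

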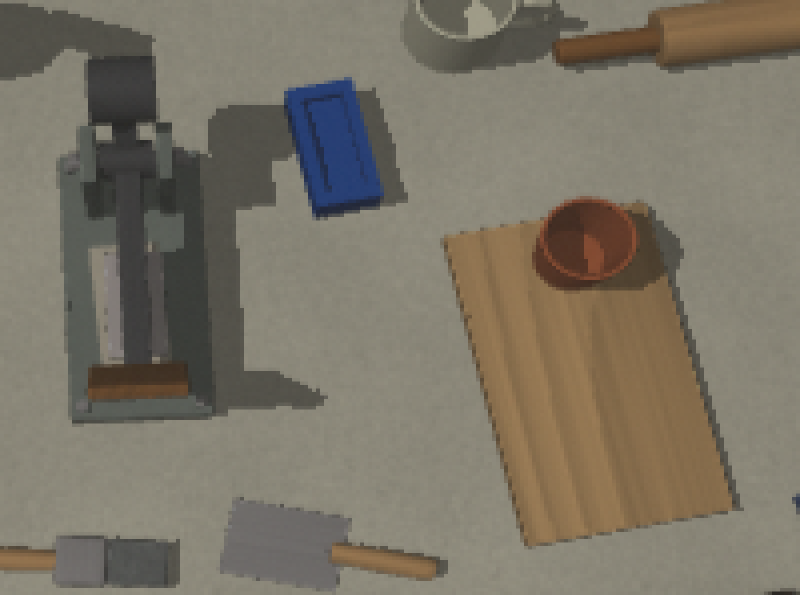

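View pics/sc.png

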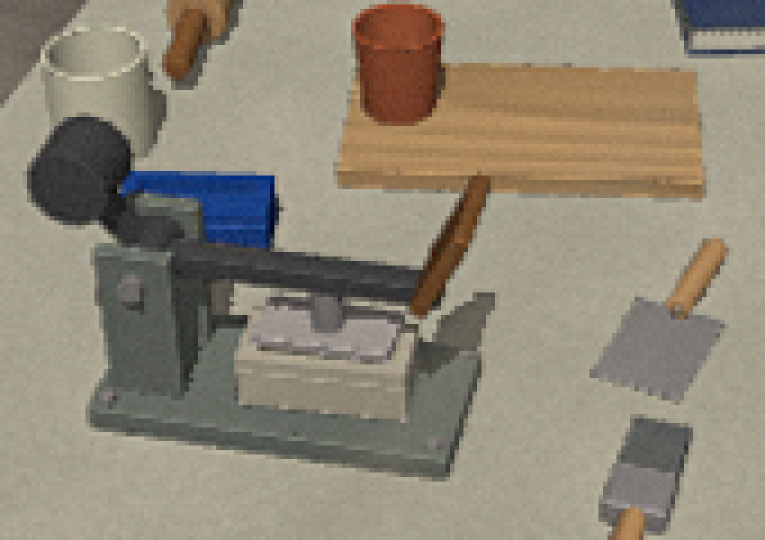

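Crops: base-plate, mould and board corners are readable in both views (e.g. base near-left foot at crop (73,422), mould's near foot in side crop (408,420), board corners (443,238), (737,508)). Fitting planar poses.

```bash
cat > h.py <<'E'
import numpy as np
from bench import ctrl
from scipy.optimize import least_squares
from scipy.spatial.transform import Rotation as Ro
C={n:ctrl.get_calibration(n) for n in("top","side")}
def proj(n,X):
    c=C[n];p=c["K"]@(c["R"]@np.asarray(X)+c["t"]);return p[:2]/p[2]
def T(n,x,y): return np.array([210+x/4,90+y/3.5]) if n=="top" else np.array([150+x/4.5,140+y/4.5])
def place(p,L): 
    c,s=np.cos(p[2]),np.sin(p[2]);return np.array([p[0]+c*L[0]-s*L[1],p[1]+s*L[0]+c*L[1],L[2]])
def fit(obs,x0):
    f=lambda p:np.concatenate([proj(n,place(p,L))-T(n,*q) for n,q,L in obs])
    r=least_squares(f,x0,loss="soft_l1");return r.x,r.fun.reshape(-1,2).round(1)
E
python3 - <<'E'
from h import *
a,b=.12,.055
P=[("top",(73,422),(-a,b,0)),("top",(213,414),(-a,-b,0)),("top",(60,158),(a,b,.02)),("top",(205,150),(a,-b,.02)),
("side",(445,478),(-a,b,0)),("side",(90,425),(a,b,0)),("side",(480,352),(-a,-b,.02))]
p,r=fit(P,[.6,.05,0]);print("press",p,r.tolist())
a,b=.055,.026
M=[("side",(408,420),(-a,b,.02)),("side",(238,400),(a,b,.02)),("side",(415,356),(-a,b,.06)),("side",(237,352),(a,b,.06)),
("top",(92,248),(a,b,.06)),("top",(107,360),(-a,b,.06))]
m,r=fit(M,[.55,.05,0]);print("mould",m,r.tolist())
a,b=.14,.08
B=[("top",(443,238),(a,b,.018)),("top",(645,205),(a,-b,.018)),("top",(737,508),(-a,-b,.018)),("top",(528,545),(-a,b,0)),
("side",(703,198),(-a,b,0)),("side",(338,187),(a,b,0)),("side",(697,70),(-a,-b,.018)),("side",(703,182),(-a,b,.018))]
w,r=fit(B,[.55,-.2,0]);print("board",w,r.tolist())
print("handle",place(p,(-.114,0,.155)),"clear",place(w,(-.045,0,.018)))
for L in[(-.1246,.035,.1777),(-.1246,-.035,.1777)]:
  for n in C: print(n,proj(n,place(p,L)))
for n in C: print(n,"pad expected vs", T("top",88,398),T("top",188,394),T("side",480,178))
E
```

```text
press [0.63294613 0.0368561  0.02303793] [[-0.2, -0.1], [0.5, 0.8], [0.5, -1.7], [-0.5, -0.7], [0.4, 1.2], [-0.2, 0.3], [0.8, -0.7]]
mould [0.60285436 0.03705861 0.10172912] [[-0.0, -0.5], [0.5, 0.4], [-1.8, 3.3], [-0.2, 0.6], [0.5, -0.6], [0.8, 3.1]]
board [ 0.54901188 -0.30551398  0.19159169] [[0.3, -0.8], [0.2, -1.7], [0.2, -0.0], [-0.6, 0.8], [0.4, 0.5], [0.1, 0.4], [-0.2, -0.3], [0.8, -0.2]]
handle [0.51897638 0.03423001 0.155     ] clear [ 0.50483528 -0.31408295  0.018     ]
top [231.93738137 201.99142765]
side [252.45293216 193.66728809]
top [257.64059725 201.03178514]
side [258.00464671 178.6687359 ]
top pad expected vs [232.         203.71428571] [257.         202.57142857] [256.66666667 179.55555556]
side pad expected vs [232.         203.71428571] [257.         202.57142857] [256.66666667 179.55555556]
```

```bash
cat >> h.py <<'E'
PR=np.array([0.63294613,0.0368561,0.02303793])
def rot(az,tilt): # tool y at azimuth az(rad); tool z tilted by tilt (deg): + leans fingertips toward -y_tool
    y0=np.array([np.cos(az),np.sin(az),0]);t=np.radians(tilt);d=np.array([0,0,-1.])
    z=np.cos(t)*d-np.sin(t)*y0;y=np.cos(t)*y0+np.sin(t)*d
    return np.c_[np.cross(y,z),y,z]
def hpose(th,back=0): # th deg of arm, back m behind grasp along tool z
    a=np.radians(th);x,z=-.199,.045
    L=(.085+x*np.cos(a)+z*np.sin(a),0,.11-x*np.sin(a)+z*np.cos(a))
    R=rot(np.pi+PR[2],25-th);return place(PR,L)+R[:,2]*(.011-back),R
def delta(p,R,p0=None,R0=None):
    s=ctrl.sense()
    if p0 is None:p0,R0=s["ee_pos"],Ro.from_quat(s["tool_rot"]).as_matrix()
    return np.r_[Ro.from_matrix(R0.T@R).as_rotvec(degrees=True),R0.T@(p-p0)*100].round(1)
E
python3 - <<'E'
from h import *
p,R=hpose(0,.10);print(p,R.round(2).tolist());print(delta(p,R))
p2,R2=hpose(0);print(delta(p2,R2,p,R))
E
```

```text
[0.48137334 0.03336356 0.23566139] [[0.02, -0.91, 0.42], [-1.0, -0.02, 0.01], [0.0, -0.42, -0.91]]
[ 22.2 -14.5 -65.8 -45.2  43.1   0.3]
[ 0.  0.  0. -0.  0. 10.]
```

Call:
drive_tool:
  rows:
    - [0,0,-7,-3,2.5,-1,1]
    - [4,-2,-14,-6,5.5,-2,1]
    - [7,-4,-21,-9,8.5,-3,1]
    - [10,-6,-28,-12,11.5,-4,1]
    - [13,-8,-35,-15,14.5,-4,1]
  force: 30

```text
time: 0.52
ee_pos: [0.3227, -0.3572, 0.2808]
tool_rot: [-0.473, 0.873, -0.088, 0.083]
force: [1.2, 0.7, 0.8]
width: 1.004
grasp_force: 0.0
```

```bash
cat > d.py <<'E'
import sys
from h import *
th,b=map(float,sys.argv[1:3]);print(delta(*hpose(th,b)));s=ctrl.sense();print(s["time"],s["ee_pos"].round(4),s["q"].round(2),s["force"].round(1),s["width"],s["grasp_force"])
E
python3 d.py 0 .1
```

```text
[ 10.2  -7.9 -33.3 -41.1   9.2   5.1]
0.5167 [ 0.3227 -0.3572  0.2808] [-0.44 -0.47 -0.28 -0.03 -1.52 -0.14] [1.2 0.7 0.8] 1.0036748314660684 0.0
```

Call:
drive_tool:
  rows:
    - [2,-2,-7,-4,0.9,0.3,1]
    - [4,-3,-14,-8,1.8,0.6,1]
    - [6,-5,-20,-12,2.7,1,1]
    - [8,-6,-27,-16,3.6,1.5,1]
    - [10,-8,-33,-20,4.5,2,1]

```text
time: 0.93
ee_pos: [0.399, -0.1662, 0.2618]
tool_rot: [0.697, -0.684, 0.148, -0.155]
force: [0.3, 0.4, 0.4]
width: 0.999
grasp_force: 0.0
```

```bash
python3 d.py 0 .1
```

```text
[  0.2   0.2  -0.3 -19.8  -6.7   6.1]
0.9333 [ 0.399  -0.1662  0.2618] [ 0.1  -0.83 -0.57  0.03 -1.39 -0.08] [0.3 0.4 0.4] 0.9987973402207093 0.0
```

Call:
drive_tool:
  rows:
    - [0,0,0,-4,-1.5,1.2,1]
    - [0,0,0,-8,-3,2.4,1]
    - [0,0,0,-12,-4.5,3.6,1]
    - [0,0,0,-16,-5.5,4.8,1]
    - [0,0,0,-19.8,-6.7,6.1,1]

```text
time: 1.35
ee_pos: [0.4788, 0.0253, 0.2371]
tool_rot: [0.696, -0.686, 0.147, -0.155]
force: [1.2, -1.8, 0.6]
width: 1.005
grasp_force: 0.0
```

```bash
python3 d.py 0 0
```

```text
[ 0.3  0.2 -0.5 -0.8 -0.2 10.3]
1.35 [0.4788 0.0253 0.2371] [ 0.66 -0.73 -0.65  0.26 -1.3  -0.67] [ 1.2 -1.8  0.6] 1.0049731663306107 0.0
```

Call:
drive_tool:
  rows:
    - [0,0,0,-0.5,0,2,1]
    - [0,0,0,-0.5,0,4.5,1]
    - [0,0,0,-0.5,0,7,1]
    - [0,0,0,-0.5,0,9,1]
    - [0,0,0,-0.5,0,10.2,1]

```text
time: 1.77
ee_pos: [0.5206, 0.0287, 0.1407]
tool_rot: [0.696, -0.686, 0.146, -0.152]
force: [-0.5, -0.1, 0.3]
width: 1.001
grasp_force: 0.0
```

```bash
python3 d.py 0 0; python3 -c "
from h import *;import cv2
cv2.imwrite('pics/s1.png',cv2.resize(ctrl.camera('side')[120:260,150:350,::-1],None,fx=4,fy=4,interpolation=3))"
```

```text
[ 0.6  0.1 -0.6 -0.6 -0.5 -0.3]
1.7667 [0.5206 0.0287 0.1407] [ 0.59 -0.59 -0.74  0.25 -1.06 -0.66] [-0.5 -0.1  0.3] 1.0006781558894615 0.0
```

View pics/s1.png

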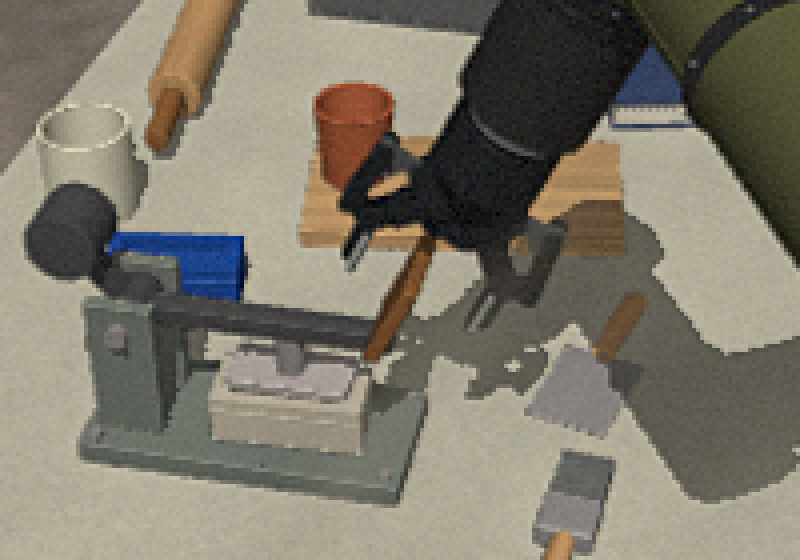

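The paddle (400,285) is between the open fingers (355,250) and (485,310), about 5 mm off centre. I correct that and close.

Call:
drive_tool:
  rows:
    - [0.5,0,-0.5,-0.5,-0.5,-0.3,1]
    - [0.5,0,-0.5,-0.5,-0.5,-0.3,0.4]
    - [0.5,0,-0.5,-0.5,-0.5,-0.3,0]
    - [0.5,0,-0.5,-0.5,-0.5,-0.3,0]
    - [0.5,0,-0.5,-0.5,-0.5,-0.3,0]
  force: 30

```text
time: 2.23
ee_pos: [0.5245, 0.0341, 0.1502]
tool_rot: [0.698, -0.682, 0.151, -0.157]
force: [1.0, -0.1, 0.4]
width: 0.456
grasp_force: 0.0
```

Call:
drive_tool:
  rows:
    - [0,0,0,0,0,0,0]
    - [0,0,0,0,0,0,0]
    - [0,0,0,0,0,0,0]
    - [0,0,0,0,0,0,0]
    - [0,0,0,0,0,0,0]

```text
time: 2.65
ee_pos: [0.5232, 0.0337, 0.1484]
tool_rot: [0.698, -0.683, 0.15, -0.155]
force: [-12.4, 1.3, 2.2]
width: 0.135
grasp_force: 32.4
```

```bash
python3 d.py 0 0
python3 - <<'E'
from h import *
for t0 in(0,16,32):
  for k in range(1,6):print(delta(*hpose(t0+3.2*k),*hpose(t0)).tolist())
  print()
E
```

```text
[ 0.1  0.1 -0.1 -0.1  0.1  0.3]
2.65 [0.5232 0.0337 0.1484] [ 0.6  -0.59 -0.74  0.26 -1.06 -0.66] [-12.4   1.3   2.2] 0.13546041492373592 32.38236218690872
[-3.2, 0.0, -0.0, 0.0, -0.7, -0.9]
[-6.4, 0.0, 0.0, -0.0, -1.4, -1.7]
[-9.6, -0.0, -0.0, -0.0, -2.1, -2.5]
[-12.8, 0.0, -0.0, -0.0, -2.9, -3.3]
[-16.0, -0.0, -0.0, -0.0, -3.8, -4.0]

[-3.2, -0.0, -0.0, 0.0, -0.7, -0.9]
[-6.4, 0.0, 0.0, -0.0, -1.4, -1.7]
[-9.6, 0.0, 0.0, 0.0, -2.1, -2.5]
[-12.8, 0.0, 0.0, -0.0, -2.9, -3.3]
[-16.0, -0.0, -0.0, -0.0, -3.8, -4.0]

[-3.2, -0.0, 0.0, 0.0, -0.7, -0.9]
[-6.4, -0.0, -0.0, 0.0, -1.4, -1.7]
[-9.6, -0.0, -0.0, 0.0, -2.1, -2.5]
[-12.8, -0.0, 0.0, 0.0, -2.9, -3.3]
[-16.0, -0.0, 0.0, 0.0, -3.8, -4.0]
```

Call:
drive_tool:
  rows:
    - [-3.2,0,0,0,-0.6,-0.9,0]
    - [-6.4,0,0,0,-1.3,-1.7,0]
    - [-9.6,0,0,0,-2.0,-2.5,0]
    - [-12.8,0,0,0,-2.8,-3.3,0]
    - [-16,0,0,0,-3.7,-4.0,0]

```text
time: 3.07
ee_pos: [0.5413, 0.0344, 0.2009]
tool_rot: [0.713, -0.697, 0.054, -0.057]
force: [0.7, 1.3, -2.7]
width: 0.135
grasp_force: 31.4
```

```bash
python3 d.py 16 0
```

```text
[ 0.   0.2  0.  -0.   0.1  0.4]
3.0667 [0.5413 0.0344 0.2009] [ 0.48 -0.26 -0.29  0.07 -1.4  -0.46] [ 0.7  1.3 -2.7] 0.13542450074562043 31.415818333625793
```

Call:
drive_tool:
  rows:
    - [-3.2,0,0,0,-0.7,-0.9,0]
    - [-6.4,0,0,0,-1.4,-1.7,0]
    - [-9.6,0,0,0,-2.1,-2.5,0]
    - [-12.8,0,0,0,-2.9,-3.3,0]
    - [-16,0,0,0,-3.8,-4.0,0]

```text
time: 3.48
ee_pos: [0.573, 0.0356, 0.2462]
tool_rot: [0.714, -0.697, -0.044, 0.042]
force: [0.7, 4.0, -1.8]
width: 0.137
grasp_force: 30.9
```

```bash
python3 d.py 32 0
```

```text
[0.  0.2 0.1 0.  0.1 0.4]
3.4833 [0.573  0.0356 0.2462] [ 0.38  0.08  0.15 -0.05 -1.76 -0.36] [ 0.7  4.  -1.8] 0.13705849179965354 30.874128341674805
```

Call:
drive_tool:
  rows:
    - [-3.2,0,0,0,-0.7,-0.9,0]
    - [-6.4,0,0,0,-1.4,-1.7,0]
    - [-9.6,0,0,0,-2.1,-2.5,0]
    - [-12.8,0,0,0,-2.9,-3.3,0]
    - [-16,0,0,0,-3.8,-4.0,0]

```text
time: 3.9
ee_pos: [0.6157, 0.0372, 0.281]
tool_rot: [0.702, -0.684, -0.141, 0.141]
force: [1.2, 8.1, 0.5]
width: 0.141
grasp_force: 29.7
```

```bash
python3 d.py 48 0
```

```text
[-0.   0.2  0.2  0.1  0.   0.4]
3.9 [0.6157 0.0372 0.281 ] [ 0.31  0.46  0.65 -0.14 -2.15 -0.34] [1.2 8.1 0.5] 0.14130287191997234 29.717624187469482
```

Call:
drive_tool:
  rows:
    - [-3.2,0,0,0,-0.7,-0.9,0]
    - [-6.4,0,0,0,-1.4,-1.7,0]
    - [-9.6,0,0,0,-2.1,-2.5,0]
    - [-9.6,0,0,0,-2.1,-2.5,0]
    - [-9.6,0,0,0,-2.1,-2.5,0]

```text
time: 4.32
ee_pos: [0.6452, 0.0379, 0.2955]
tool_rot: [0.688, -0.67, -0.197, 0.199]
force: [-0.2, 5.6, 0.9]
width: 0.139
grasp_force: 30.0
```

```bash
python3 d.py 57.6 0;  python3 -c "
from h import *;import cv2
cv2.imwrite('pics/s2.png',cv2.resize(ctrl.camera('side')[60:260,150:350,::-1],None,fx=3,fy=3,interpolation=3))"
```

```text
[-0.1  0.1  0.2  0.1  0.   0.3]
4.3167 [0.6452 0.0379 0.2955] [ 0.28  0.74  1.05 -0.22 -2.43 -0.38] [-0.2  5.6  0.9] 0.1389391517360881 29.97501790523529
```

View pics/s2.png

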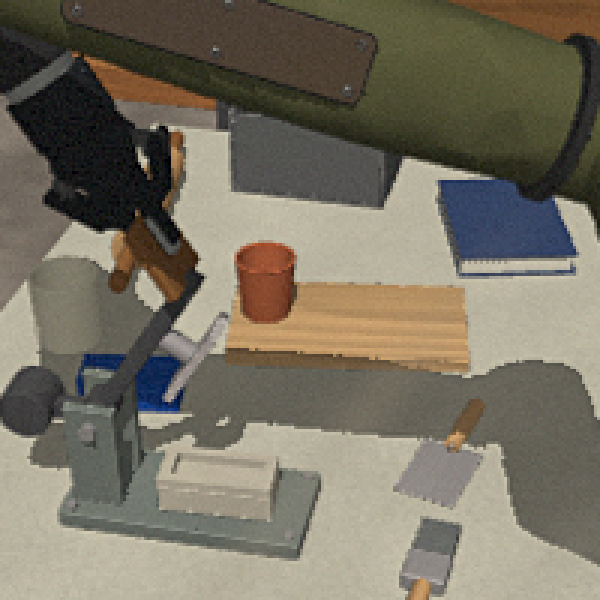

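The side view shows the arm at about 57° (paddle at (160,250)), past balance, with the mould (215,485) uncovered. Releasing and retreating along the paddle.

Call:
drive_tool:
  rows:
    - [0,0,0,0,0,0,1]
    - [0,0,0,0,0,-0.3,1]
    - [0,0,0,0,0,-2,1]
    - [0,0,0,0,0,-4.5,1]
    - [0,0,0,0,0,-7,1]

```text
time: 4.78
ee_pos: [0.6635, 0.036, 0.3405]
tool_rot: [0.687, -0.672, -0.195, 0.199]
force: [14.5, 32.2, 33.5]
width: 0.837
grasp_force: 2.5
```

Call:
drive_tool:
  rows:
    - [5,0,0,0,0.5,-1.5,1]
    - [10,0,0,0,2,-2,1]
    - [15,0,0,0,5,-2,1]
    - [20,0,0,0,8,-2,1]
    - [25,0,0,0,11,-2,1]

```text
time: 5.2
ee_pos: [0.5959, 0.0347, 0.411]
tool_rot: [0.711, -0.697, -0.062, 0.062]
force: [0.2, 1.8, 2.6]
width: 1.005
grasp_force: 0.0
```

```bash
python3 d.py 0 0.2;  python3 -c "
from h import *;import cv2
cv2.imwrite('pics/t3.png',ctrl.camera('top')[:,:,::-1])
cv2.imwrite('pics/s3.png',cv2.resize(ctrl.camera('side')[100:260,100:300,::-1],None,fx=4,fy=3.75,interpolation=3))"
```

```text
[35.1  0.  -0.2 -0.1 14.  11.1]
5.2 [0.5959 0.0347 0.411 ] [ 0.36  0.29  0.7  -0.07 -2.15 -0.37] [0.2 1.8 2.6] 1.0051009415310215 0.0
```

View pics/s3.png

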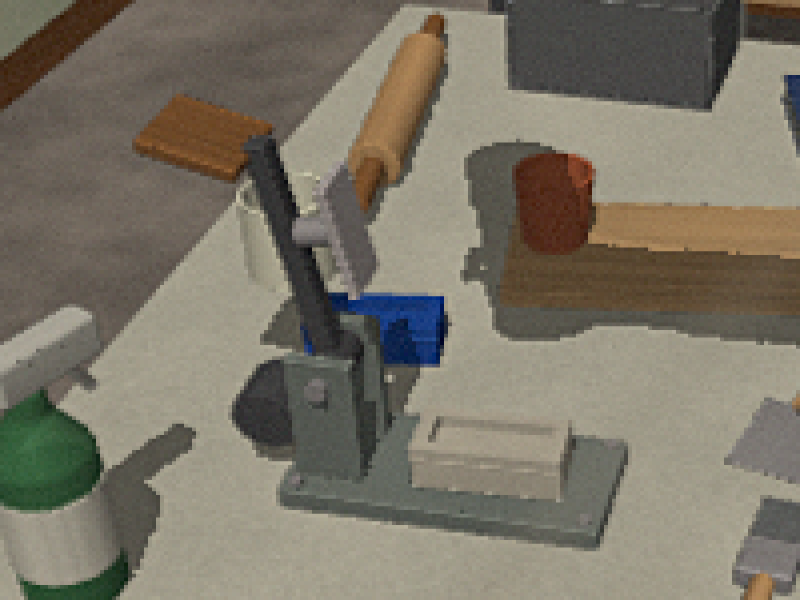

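The press is open, its arm leaning back and the paddle off past the press; the mould at (490,455) is clear. I'll move aside for an unobstructed top view.

```bash
cat >> h.py <<'E'
def down(az,p): return delta(np.array(p),rot(az,0))
E
python3 - <<'E'
from h import *
print(down(np.radians(95),(.5,-.13,.3)))
E
```

```text
[ 7.5 -6.7 86.  16.   7.1 13.6]
```

Call:
drive_tool:
  rows:
    - [0.5,-0.5,7,3,1.4,2,1]
    - [1,-1,14,6,2.8,4,1]
    - [1.5,-1.5,21,9,4.2,6,1]
    - [2,-2,28,12,5.5,8,1]
    - [3,-2.5,35,15,7,10,1]

```text
time: 5.72
ee_pos: [0.512, -0.1177, 0.325]
tool_rot: [-0.466, 0.883, 0.038, -0.045]
force: [-0.0, 0.1, 0.6]
width: 1.003
grasp_force: 0.0
```

```bash
cat > fit.py <<'E'
from h import *
import cv2,itertools
from scipy.optimize import minimize
print(down(np.radians(95),(.5,-.13,.3)))
Ms={}
for n in C:
    im=ctrl.camera(n); cv2.imwrite(f"pics/m_{n}.png",im[:,:,::-1])
    hsv=cv2.cvtColor(im,cv2.COLOR_RGB2HSV);c=proj(n,(.603,.037,.06)).astype(int)
    lab=cv2.cvtColor(im,cv2.COLOR_RGB2LAB).astype(int);print(n,c,im[c[1],c[0]],im[c[1]+16,c[0]],hsv[c[1],c[0]])
    Ms[n]=im
np.savez("ms.npz",**Ms)
o=[]
for n in C:
    c=proj(n,(.603,.037,.05)).astype(int);o.append(cv2.resize(Ms[n][c[1]-36:c[1]+36,c[0]-36:c[0]+36,::-1],None,fx=5,fy=5,interpolation=3));print(c)
cv2.imwrite("pics/mm.png",np.hstack(o))
E
python3 fit.py
```

```text
[ 4.7 -5.1 50.6  1.6  0.   2.6]
top [244 176] [63 63 44] [73 74 50] [30 77 63]
side [223 214] [135 128 110] [142 136 120] [ 22  47 135]
[244 177]
[223 217]
```

View pics/mm.png

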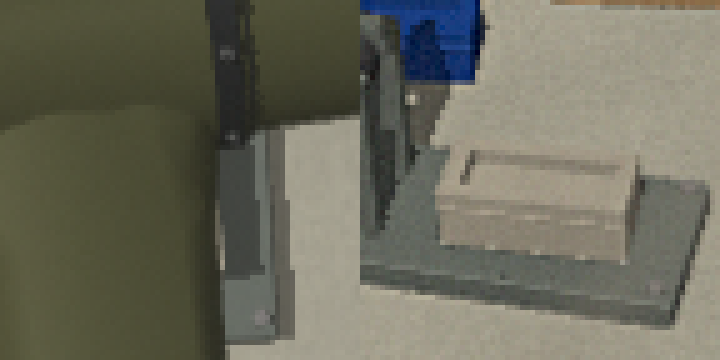

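The side half shows the mould: near top corner (628,212), far top (438,197), back top corners (637,155), (458,147), feet (627,262), (440,243); the elbow hides it in the top half. Refitting.

Run:
```python
from h import *
a,b=.055,.026
S=lambda x,y:((187+(x-360)/5-150)*4.5,(181+y/5-140)*4.5)
M=[("side",S(x,y),L) for x,y,L in[(628,212,(-a,b,.06)),(438,197,(a,b,.06)),(637,155,(-a,-b,.06)),(458,147,(a,-b,.06)),(627,262,(-a,b,.02)),(440,243,(a,b,.02))]]
m,r=fit(M,[.6,.04,.05]);print(m,r.tolist())
m2,r=fit(M+[("top",(92,248),(a,b,.06))],m);print(m2,r.tolist())
c,s=np.cos(PR[2]),np.sin(PR[2]);print("in press", np.array([[c,s],[-s,c]])@(m[:2]-PR[:2]))
```

```text
[0.60204447 0.04206282 0.11980777] [[-0.2, -0.0], [-0.4, -0.2], [0.6, -0.3], [-0.5, -1.6], [0.3, 0.5], [0.2, 1.1]]
[0.60199479 0.04099675 0.10693603] [[-0.2, -0.1], [-0.3, -0.6], [0.8, -0.4], [-0.2, -2.0], [0.2, 0.4], [0.3, 0.7], [-0.9, -0.3]]
in press [-0.03077352  0.00591718]
```

Run:
```python
from h import *
print(down(np.radians(96),(.602,.04,.17)))
```

```text
[  4.9  -5.3  49.5 -19.1  -0.3  14.5]
```

Call:
drive_tool:
  rows:
    - [0.7,-0.7,7,-3,0,1,1]
    - [1.4,-1.5,14,-6,0,2.5,1]
    - [2.1,-2.2,21,-9,0,4,1]
    - [2.8,-3,28,-12,0,6,1]
    - [3.5,-3.8,35,-15,0,8,1]

```text
time: 6.23
ee_pos: [0.5882, 0.0115, 0.2403]
tool_rot: [-0.179, 0.984, 0.012, -0.01]
force: [1.1, -0.6, -0.6]
width: 0.999
grasp_force: 0.0
```

Run:
```python
from h import *
print(down(np.radians(96),(.602,.04,.14)))
```

```text
[ 1.4 -1.1 14.6 -2.5  1.9 10. ]
```

Call:
drive_tool:
  rows:
    - [0.5,-0.4,5,-1,0.7,1,1]
    - [1,-0.8,10,-1.8,1.4,3,1]
    - [1.4,-1.1,14.5,-2.5,1.9,5.5,1]
    - [1.4,-1.1,14.5,-2.5,1.9,8,1]
    - [1.4,-1.1,14.5,-2.5,1.9,10,1]

```text
time: 6.65
ee_pos: [0.601, 0.0398, 0.1383]
tool_rot: [-0.057, 0.998, 0.0, -0.002]
force: [0.3, 0.1, -0.1]
width: 1.001
grasp_force: 0.0
```

Run:
```python
from h import *
import cv2
print(down(np.radians(96),(.602,.04,.034)))
n="side";c=proj(n,(.603,.037,.08)).astype(int);o=[]
for n in C:
    c=proj(n,(.603,.037,.08)).astype(int);o.append(cv2.resize(ctrl.camera(n)[c[1]-45:c[1]+45,c[0]-45:c[0]+45,::-1],None,fx=4.4,fy=4.4,interpolation=3))
cv2.imwrite("pics/g1.png",np.hstack(o))
```

```text
[ 0.  -0.2  0.5 -0.1  0.  10.4]
```

View pics/g1.png

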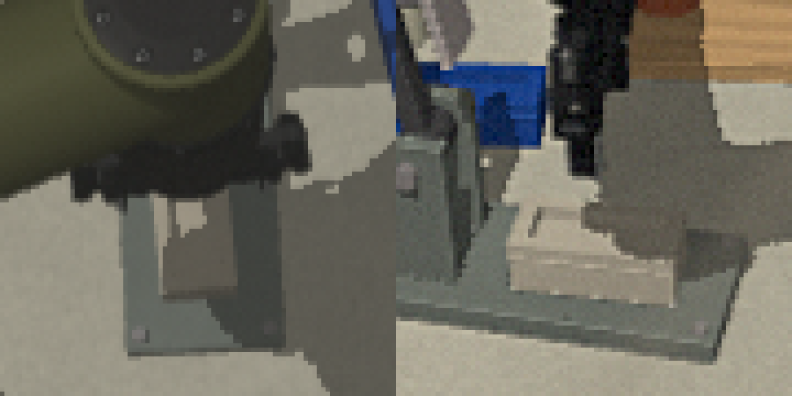

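The open gripper is centred over the mould (top half: fingers 75–310, mould's near end 160–238). Descending.

Call:
drive_tool:
  rows:
    - [0,0,0.5,0,0,3,1]
    - [0,0,0.5,0,0,6,1]
    - [0,0,0.5,0,0,8,1]
    - [0,0,0.5,0,0,9.5,1]
    - [0,0,0.5,0,0,10.2,1]

```text
time: 7.17
ee_pos: [0.601, 0.0389, 0.0374]
tool_rot: [-0.052, 0.999, -0.0, -0.002]
force: [-0.0, 0.8, -1.0]
width: 1.0
grasp_force: 0.0
```

Call:
drive_tool:
  rows:
    - [0,0,0,0,0,0,0.8]
    - [0,0,0,0,0,0,0.6]
    - [0,0,0,0,0,0,0.4]
    - [0,0,0,0,0,0,0.4]
    - [0,0,0,0,0,0,0.4]
  force: 40

```text
time: 7.58
ee_pos: [0.6026, 0.0396, 0.0405]
tool_rot: [-0.053, 0.999, 0.0, 0.001]
force: [-0.3, 0.7, 7.1]
width: 0.601
grasp_force: 45.0
```

Call:
drive_tool:
  rows:
    - [0,0,0,0,0,0,0.4]
    - [0,0,0,0,0,0,0.4]
    - [0,0,0,0,0,0,0.4]
    - [0,0,0,0,0,0,0.4]
    - [0,0,0,0,0,0,0.4]

```text
time: 8.0
ee_pos: [0.6026, 0.0396, 0.0405]
tool_rot: [-0.053, 0.999, 0.0, 0.001]
force: [-0.8, 0.9, 5.8]
width: 0.597
grasp_force: 45.0
```

Call:
drive_tool:
  rows:
    - [0,0,0,0,0,-1,0.4]
    - [0,0,0,0,0,-3,0.4]
    - [0,0,0,0,0,-6,0.4]
    - [0,0,0,0,0,-9,0.4]
    - [0,0,0,0,0,-12,0.4]

```text
time: 8.42
ee_pos: [0.6007, 0.0389, 0.1592]
tool_rot: [-0.052, 0.999, -0.0, -0.002]
force: [0.5, 0.4, -1.4]
width: 0.6
grasp_force: 44.0
```

Run:
```python
from h import *
s=ctrl.sense();print(s["force"],s["width"],s["grasp_force"],s["q"])
print(down(np.pi/2+.1916,(.505,-.314,.17)))
```

```text
[ 0.47352076  0.39537781 -1.43085019] 0.5999228696083666 43.974615186452866 [ 3.96550906e-01  5.40559522e-02 -4.58451762e-02 -1.10390131e-03
 -1.47423877e+00 -1.86238149e+00]
[  0.   -0.2  -5.   13.2 -34.1  -1. ]
```

Call:
drive_tool:
  rows:
    - [0,0,-1,1.5,-2,0,0.4]
    - [0,0,-2,3,-5.5,0,0.4]
    - [0,0,-3,5,-9,0,0.4]
    - [0,0,-4,7,-12.5,0,0.4]
    - [0,0,-5,9,-16,0,0.4]

```text
time: 8.83
ee_pos: [0.5272, -0.1307, 0.1583]
tool_rot: [-0.097, 0.995, 0.0, -0.001]
force: [1.1, 0.2, -1.7]
width: 0.602
grasp_force: 44.1
```

Call:
drive_tool:
  rows:
    - [0,0,0,1.5,-3.5,0,0.4]
    - [0,0,0,2.5,-7,0,0.4]
    - [0,0,0,3.5,-10.5,0,0.4]
    - [0,0,0,4,-13.5,0,0.4]
    - [0,0,0,4.5,-16,0,0.4]

```text
time: 9.25
ee_pos: [0.514, -0.2972, 0.1583]
tool_rot: [-0.095, 0.995, 0.0, -0.001]
force: [-0.2, 0.5, -2.4]
width: 0.598
grasp_force: 44.0
```

Run:
```python
from h import *
s=ctrl.sense();print(s["force"],s["width"],s["grasp_force"],s["ee_pos"])
print(down(np.pi/2+.1916,(.505,-.314,.055)))
```

```text
[-0.23593433  0.48247695 -2.37909851] 0.5980826307437122 44.03921619057655 [ 0.51400562 -0.29721023  0.15826843]
[ 0.  -0.2 -0.   1.2 -1.5 10.3]
```

Call:
drive_tool:
  rows:
    - [0,-0.2,0,0.5,-0.6,1,0.4]
    - [0,-0.2,0,1.1,-1.4,3.5,0.4]
    - [0,-0.2,0,1.1,-1.4,6,0.4]
    - [0,-0.2,0,1.1,-1.4,8.5,0.4]
    - [0,-0.2,0,1.1,-1.4,10.2,0.4]

```text
time: 9.67
ee_pos: [0.5049, -0.31, 0.0528]
tool_rot: [-0.096, 0.995, 0.002, -0.001]
force: [-0.4, 0.8, -3.9]
width: 0.598
grasp_force: 44.0
```

Call:
drive_tool:
  rows:
    - [0,0,0,0,0,0.3,0.4]
    - [0,0,0,0,0,0.6,0.4]
    - [0,0,0,0,0,0.9,0.4]
    - [0,0,0,0,0,1.1,0.4]
    - [0,0,0,0,0,1.1,0.4]

```text
time: 10.08
ee_pos: [0.5072, -0.3108, 0.0459]
tool_rot: [-0.096, 0.995, 0.0, 0.001]
force: [1.3, 0.0, -2.2]
width: 0.598
grasp_force: 43.9
```

Still carrying the weight; lower in small steps until contact.

Call:
drive_tool:
  rows:
    - [0,0,0,0,0,0.1,0.4]
    - [0,0,0,0,0,0.2,0.4]
    - [0,0,0,0,0,0.3,0.4]
    - [0,0,0,0,0,0.4,0.4]
    - [0,0,0,0,0,0.4,0.4]

```text
time: 10.5
ee_pos: [0.5066, -0.3108, 0.0408]
tool_rot: [-0.096, 0.995, 0.0, 0.001]
force: [-0.6, -0.5, -2.0]
width: 0.601
grasp_force: 43.9
```

Call:
drive_tool:
  rows:
    - [0,0,0,0,0,0.1,0.4]
    - [0,0,0,0,0,0.2,0.4]
    - [0,0,0,0,0,0.2,0.4]
    - [0,0,0,0,0,0.2,0.4]
    - [0,0,0,0,0,0.2,0.4]

```text
time: 10.92
ee_pos: [0.5067, -0.3109, 0.039]
tool_rot: [-0.096, 0.995, 0.0, 0.001]
force: [-0.6, 0.1, -2.5]
width: 0.602
grasp_force: 43.9
```

Call:
drive_tool:
  rows:
    - [0,0,0,0,0,0.1,0.4]
    - [0,0,0,0,0,0.1,0.4]
    - [0,0,0,0,0,0.2,0.4]
    - [0,0,0,0,0,0.2,0.4]
    - [0,0,0,0,0,0.2,0.4]

```text
time: 11.33
ee_pos: [0.5069, -0.311, 0.0386]
tool_rot: [-0.096, 0.995, -0.0, 0.001]
force: [-2.8, 3.1, 5.4]
width: 0.6
grasp_force: 44.9
```

Contact at the predicted height (0.0385). Release and retreat.

Call:
drive_tool:
  rows:
    - [0,0,0,0,0,-0.1,0.7]
    - [0,0,0,0,0,-0.1,0.8]
    - [0,0,0,0,0,-0.1,0.9]
    - [0,0,0,0,0,-0.1,1]
    - [0,0,0,0,0,-0.1,1]

```text
time: 11.75
ee_pos: [0.5067, -0.3109, 0.0379]
tool_rot: [-0.096, 0.995, 0.0, 0.001]
force: [-0.4, -0.3, -0.1]
width: 0.997
grasp_force: 0.0
```

Call:
drive_tool:
  rows:
    - [0,0,0,0,0,0,1]
    - [0,0,0,0,0,-1,1]
    - [0,0,0,0,0,-3,1]
    - [0,0,0,0,0,-7,1]
    - [0,0,0,0,0,-11,1]

```text
time: 12.17
ee_pos: [0.5055, -0.3107, 0.1487]
tool_rot: [-0.096, 0.995, 0.001, -0.001]
force: [2.2, -0.0, 0.5]
width: 0.999
grasp_force: 0.0
```

Call:
drive_tool:
  rows:
    - [0,0,0,3,-2,-2,1]
    - [0,0,0,6,-5,-4,1]
    - [0,0,0,8,-8,-6,1]
    - [0,0,0,10,-11,-6,1]
    - [0,0,0,12,-14,-6,1]

```text
time: 12.58
ee_pos: [0.4148, -0.4735, 0.2116]
tool_rot: [-0.096, 0.995, -0.002, 0.002]
force: [1.6, 0.2, -0.9]
width: 1.0
grasp_force: 0.0
```

Call:
drive_tool:
  rows:
    - [0,0,0,0,0,0,1]
    - [0,0,0,0,0,0,1]
    - [0,0,0,0,0,0,1]
    - [0,0,0,0,0,0,1]
    - [0,0,0,0,0,0,1]

```text
time: 13.0
ee_pos: [0.4161, -0.4704, 0.2082]
tool_rot: [-0.097, 0.995, 0.0, 0.001]
force: [0.1, 0.2, 0.0]
width: 1.0
grasp_force: 0.0
```

Run:
```python
from h import *
import cv2
cv2.imwrite("pics/end.png",np.hstack([cv2.resize(ctrl.camera(n)[60:300,100:420,::-1],(400,300)) for n in C]))
```

```text
(no output)
```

View pics/end.png

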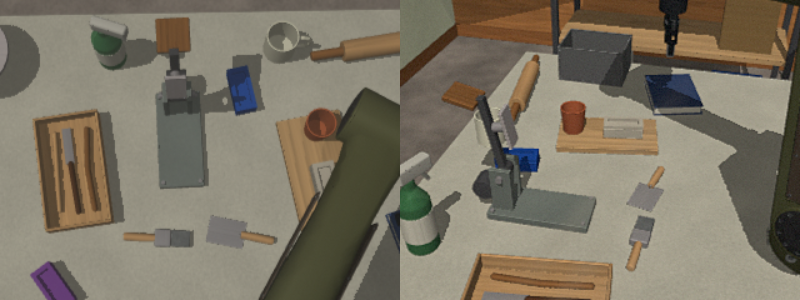

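The final picture shows the press open (arm at (490,130) on the right half), the mould flat and dish up on the board (622,128), and the cup and tools unmoved. Handing in.

```bash
python3 -c "
from bench import ctrl
print(ctrl.finish_job())"
```

```text
the job is handed in; nothing more can be done
None
```

The job is handed in at about 13 s: the press rests open by itself and the mould sits dish side up on the board's clear end, with the cup, spatula and brush where they were. The one blemish was a brief wrist force of about 49 N as I let go of the paddle (limit 120 N); I couldn't tell whether the gripper's body touched anything then.

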